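# Slide the oil bottle into its rack lane until the catch holds it

## Robot

A 6-joint arm with a two-finger parallel gripper is mounted at the origin on the work surface. World frame = base frame: x ahead of the robot, y to its left, z up, the work surface at z = 0. Lengths are in m, angles in rad, forces in N, time in s.
With the tool pointing down it reaches from about 0.275 to 0.75 m from the base axis. Payload 10.2 kg.
Tool frame: the origin (TCP) lies on the front face of the gripper's body, between the roots of the fingers; the fingertips stand 64 mm ahead of it and the grasp point (between the pads) lies 45 mm ahead of it; z points along the fingers, y is the line along which they close (so a half turn about z gives the same grasp; the last joint's range is limited). The gripper opens to 88 mm and grips with 3 to 60 N. Pads are 18 mm wide; open, the fingers measure 123 mm over their backs; the gripper's body (75 mm by 187 mm) begins 45 mm behind the grasp point.
Start: joints at [1.062, 0.313, 1.498, -0, 1.331, -0.223], TCP at [0.148, 0.504, 0.303] pointing down, gripper open.
Joint ranges: [-2.94, 2.94], [-0.97, 2.17], [0.19, 2.56], [-1.23, 4.37], [0.02, 3.11], [-2.88, 2.88]. Speed limits (rad/s): [2.39, 2.39, 3.01, 3.14, 3.14, 3.14].

## Interface

Orientations are given as a 3x3 rotation matrix whose columns are the frame's x, y, z axes.
In Python, from station import env gives the robot as it stands. The module is installed in compiled form; this text tells all that it offers.
- The arm moves only by the shell command python3 -m crank 'ROWS' [OPENING] [FORCE]. ROWS is JSON, a list of rows, each a list of 6 numbers: the shift along the world's x, y, z in units of 40 mm (1.0 is 40 mm), then the turn, a rotation vector about the world's x, y, z in units of 10 degrees (1.0 is 10 degrees). A call has 1 to 12 rows; each row shifts and turns the commanded pose from where the row before left it; what a row does not reach is not made up. A row lasts 1/8 s, in which the tool goes at most 62.5 mm and 10.7 degrees, less where a joint would pass 70% of its speed; a pose out of reach is approached as far as the arm can. A call is refused whole if a number of a shift passes 1 or a number of a turn 1, either way. A call with a gripper value outside its range is refused whole. OPENING is the finger opening in mm, from 0 to 88.1, set as the call begins (- or left out, the last holds). The fingers move at their own pace and stop on an object; FORCE is the grip in N (left out, the last holds). Time passes only in rows, so rows that do not move let the fingers close. It gives the time, the measured TCP pose, the force, the opening and the grip force at its end, in the units of the state.
- env.observe(): the state, without advancing time (a new reading comes with each control period).
- env.get_image(name): name is "side" or "top" or "wrist"; returns (picture, depth): 480x640x3 uint8, blue, green, red; 480x640 float32, m along the optical axis (not along the pixel's ray), 0 where there is no reading.
- env.camera_model(name): a dict with "fx", "fy", "cx", "cy" (pixels), "rvec" (rotation vector, rad) and "tvec" (3), from world to camera coordinates, as OpenCV has them; the wrist camera has in their place "hand_eye" (4x4, takes a point from camera to tool coordinates, whose origin is the TCP and whose axes are the flange's). Camera axes: x right, y down, z forward; pixel columns grow to the right and rows downward; lengths in m; the calibration is good to about 2 mm. A picture is of the moment at which its call begins: read the wrist's pose just before it. camera_model takes no time and is no camera call.
- env.sign_off(): hands the job in; it is judged then, once.
The state is a dict: "time_s": time; "qpos": joint angles; "qd": joint speeds; "effort": joint torques, N m; "ee_pos": TCP position; "tcp_rot": TCP orientation; "contact_force": force on the tool from outside, world axes, zero at the start; "ft_torque": the same for the moment, N m; "opening": finger opening in m; "grip_force": force on a finger pad.
Only numpy, scipy, OpenCV 4.12 (cv2) and the standard library are available. Lean on these libraries where they do the work, as an engineer would, in place of code of your own. Each camera call takes 0.05 s, during which the arm holds its last target. There are 200 camera calls.

## Task

Slide the tall square oil bottle across the bench and in between the low rails of the rack lane, pushing it by its lower half so that it stays standing on the bench all the way. Where the stop sits in the lane differs each time, so feel for it: push on past the sprung catch and press the bottle home until you feel the hard stop, with a push of about 18 N for a moment (never over 25 N against the rack), then draw away so that the catch, sprung back behind the bottle, holds it in. Leave the spray can, the tape roll and the carton where they are.

Things in the scene. Friction and masses are not known exactly. Their poses are not given: they have to be found in the camera images.
- bottle: Tall square grey plastic oil bottle with a black screw cap, loose, standing: 72 x 72 mm, flat sides up to 170 mm, 236 mm tall, part used, 0.36 to 0.54 kg. Origin: centre of its underside; z up, x and y square to its sides; its x starts within 13 degrees of the lane's x. Pushed 15 to 30 mm up it slides at about 3 to 7 N; pushed much higher it tips.
- lane: Fixed rack lane: two parallel aluminium rails 16 mm high, 82 mm apart inside, 210 mm long, no floor (the bottle slides on the bench), with flared lead-ins reaching 40 mm before the mouth and about 106 mm apart there. Origin: bench level, middle of the mouth where the parallel rails begin; x leads straight into the lane, y to its left, z up.
- catch (a joint): Sprung steel catch on the left arm, 18 to 32 mm up: a 42 mm finger slanting inward, away from the mouth, its tip 70 mm before the buffer face and 25 mm from the lane's middle line. In rad: 0 at rest (reaching into the lane); 0.2 to 0.35 while the bottle's side holds it out (costs 2 to 5 N); springs back to 0 once the rear face is past (robot fingers reaching over there hold it out).
- spray: Bystander: round bare-metal spray can, 52 mm diameter, 170 mm tall, standing. Origin at the centre of its underside.
- tape: Bystander: roll of brown tape lying flat, 90 mm diameter, 45 mm high. Origin at the centre of its underside.
- carton: Bystander: small cardboard carton 70 x 70 x 60 mm. Origin at the centre of its underside.
- lane_end (a point): Middle of the lane's closed end, at bench level, 210 mm in from the mouth. In front of it a grey carriage is clamped on the rails, its place unmeasured. It carries a black sprung buffer plate (60 mm wide, 8 to 84 mm high, 0.9 N per mm, 8 mm travel, then a hard stop); its face stands 105 to 135 mm in from the mouth. The catch snaps once it is in 3 mm or more.
- lane_mouth (a point): Middle of the mouth, at bench level (same point as the lane's origin). The carriage's grey side arms stand 51 to 62 mm off the lane's middle line and up to 35 mm high; the left (lane +y) arm, which bears the catch, reaches 120 mm from the buffer face towards the mouth, the right arm 35 mm.

How it is judged:
By the outcome, as a careful person would: the job done as asked, in the order asked, and still so for the second after the job is handed in, with the robot touching nothing.
It also fails if it takes over 70 s, if anything falls off the work surface, if the arm or the gripper's body presses on something with over 40 N, if the wrist force passes 120 N, or if a joint passes its speed limit or range.

## Working session

There is one attempt and no reset: what is moved stays moved. The work goes in short steps, Python scripts to look and compute and a shell command to move; the robot and the scene stay as the last step left them, time stands still between calls to the robot, and variables do not carry over. Pictures are saved under pics/ and viewed, at most 10 in all, crops included, and the job is handed in when it is done.

```bash
mkdir -p pics; python3 - <<'E'
from station import env
import cv2,numpy as np
for n in("top","side"):
    p,d=env.get_image(n); cv2.imwrite(f"pics/{n}0.png",p); np.savez(f"pics/{n}0.npz",p=p,d=d)
    print(env.camera_model(n))
s=env.observe();print(s["time_s"],s["ee_pos"],s["tcp_rot"],s["contact_force"])
E
```

```text
{'fx': 487.9496108108652, 'fy': 487.9496108108652, 'cx': 319.5464265270213, 'cy': 240.97578198797805, 'rvec': array([ 2.11717449, -2.11727701,  0.1613282 ]), 'tvec': array([0.05965226, 0.64103007, 0.73356498])}
{'fx': 439.2780846191023, 'fy': 439.2780846191023, 'cx': 321.6274771560265, 'cy': 240.80390548119118, 'rvec': array([ 0.8062526 , -2.56523243,  1.09658038]), 'tvec': array([0.54835877, 0.23618418, 0.53442933])}
0.1 [0.14793339 0.50357222 0.30222176] [[-9.59446563e-01  2.81889968e-01 -5.82269148e-04]
 [ 2.81890438e-01  9.59446060e-01 -1.01877747e-03]
 [ 2.71472694e-04 -1.14159864e-03 -9.99999312e-01]] [-0.30234177  0.37677929 -0.84166846]
```

View pics/top0.png

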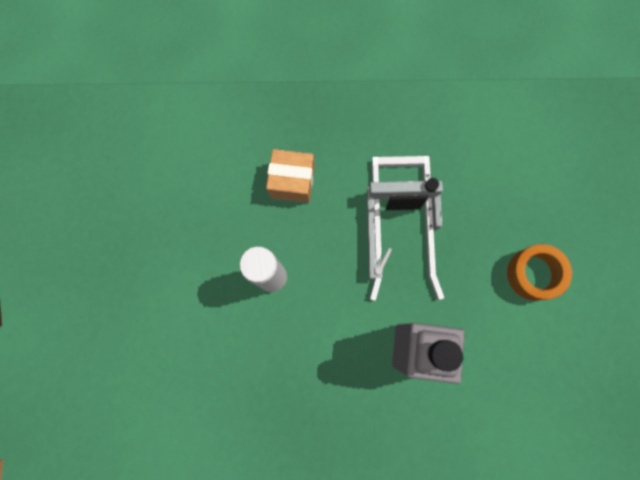

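View pics/side0.png

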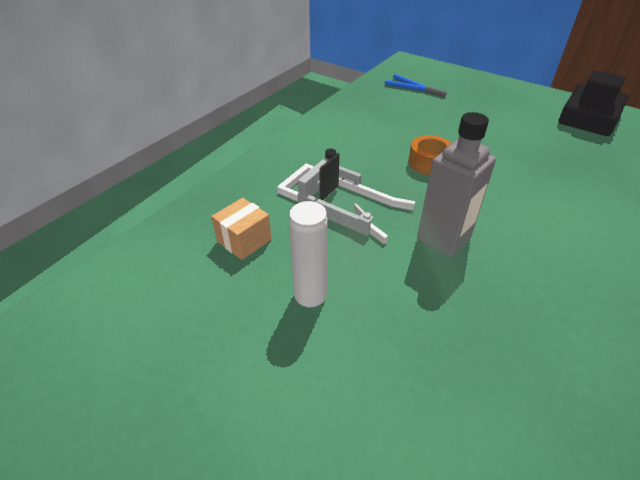

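Top view: the bottle stands at about (435,353), cap at (446,355). The lane's mouth is near (403,276) and its closed end near (402,160), so it leads up the picture. The catch is at (384,262). The can (262,268), tape (540,272) and carton (291,176) are clear of the path. The side view agrees.

```bash
cat > h.py <<'E'
import cv2,numpy as np
from station import env
def ray(n,uv,z,c=None):
    c=c or env.camera_model(n);R=cv2.Rodrigues(c["rvec"])[0];o=-R.T@c["tvec"]
    uv=np.atleast_2d(np.float64(uv));d=np.c_[(uv[:,0]-c["cx"])/c["fx"],(uv[:,1]-c["cy"])/c["fy"],np.ones(len(uv))]@R
    return o+d*((z-o[2])/d[:,2])[:,None]
def xyz(n,d):
    c=env.camera_model(n);R=cv2.Rodrigues(c["rvec"])[0]
    v,u=np.mgrid[:480,:640];P=np.stack([(u-c["cx"])/c["fx"]*d,(v-c["cy"])/c["fy"]*d,d],-1)
    W=(P-c["tvec"])@R;W[d<=0]=np.nan;return W
E
python3 - <<'E'
from h import *
f=np.load("pics/top0.npz");p,d=f["p"],f["d"];W=xyz("top",d)
np.set_printoptions(precision=4,suppress=True)
# rails: bright pixels in lane region
hsv=cv2.cvtColor(p,cv2.COLOR_BGR2HSV)
m=((hsv[...,1]<50)&(hsv[...,2]>170)).astype(np.uint8)
m[:,:350]=0;m[:,460:]=0;m[310:]=0
for r in range(150,305,8):
    xs=np.where(m[r])[0]
    if len(xs):
        g=np.split(xs,np.where(np.diff(xs)>2)[0]+1)
        print(r,[(a[0],a[-1],*ray("top",[[a[0]-.5,r],[a[-1]+.5,r]],.016)[:,:2].ravel().round(4)) for a in g])
# bottle
b=np.zeros((480,640),bool);b[300:400,380:480]=1
print("heights",np.nanpercentile(W[...,2][b],[5,25,50,75,90,95,99]))
for lo,hi in((.15,.185),(.215,.25)):
    q=(b&(W[...,2]>lo)&(W[...,2]<hi)).astype(np.uint8)
    c=max(cv2.findContours(q,0,2)[0],key=cv2.contourArea)
    z=.17 if lo<.2 else .236
    P=ray("top",c[:,0,:],z)[:,:2]
    print(cv2.minAreaRect(np.float32(P*1000)),cv2.minAreaRect(c))
# buffer, catch heights
for (u,v) in[(405,202),(405,188),(432,185),(384,262),(388,254),(437,215),(372,230),(379,268)]:print(u,v,W[v,u])
E
python3 - <<'E'
import cv2
p=cv2.imread("pics/top0.png")[140:400,345:485];cv2.imwrite("pics/c.png",cv2.resize(p,None,fx=2.3,fy=2.3,interpolation=2))
E
```

```text
158 [(np.int64(372), np.int64(429), np.float64(0.7964), np.float64(-0.0303), np.float64(0.7957), np.float64(-0.1317))]
166 [(np.int64(373), np.int64(378), np.float64(0.7817), np.float64(-0.0318), np.float64(0.7817), np.float64(-0.0423)), (np.int64(425), np.int64(429), np.float64(0.7811), np.float64(-0.1224), np.float64(0.7811), np.float64(-0.1311))]
174 [(np.int64(373), np.int64(378), np.float64(0.7671), np.float64(-0.0316), np.float64(0.7671), np.float64(-0.042)), (np.int64(426), np.int64(429), np.float64(0.7666), np.float64(-0.1236), np.float64(0.7665), np.float64(-0.1306))]
182 [(np.int64(374), np.int64(379), np.float64(0.7526), np.float64(-0.0331), np.float64(0.7526), np.float64(-0.0435)), (np.int64(394), np.int64(419), np.float64(0.7524), np.float64(-0.0678), np.float64(0.7522), np.float64(-0.1128))]
190 [(np.int64(372), np.int64(417), np.float64(0.7382), np.float64(-0.0294), np.float64(0.7378), np.float64(-0.1088))]
198 [(np.int64(437), np.int64(439), np.float64(0.7234), np.float64(-0.141), np.float64(0.7233), np.float64(-0.1461))]
206 [(np.int64(370), np.int64(379), np.float64
[... 3280 characters left out ...]
), np.float64(-0.146))]
heights [-0.0026 -0.0009  0.0006  0.1688  0.1883  0.235   0.2367]
((471.0394287109375, -95.6276626586914), (74.02139282226562, 71.47586822509766), 82.84488677978516) ((434.578857421875, 352.38238525390625), (57.68082046508789, 55.063758850097656), 7.275004863739014)
((470.8365478515625, -95.48956298828125), (39.14082336425781, 37.24767303466797), 87.87196350097656) ((445.5, 355.0), (32.0, 33.0), 90.0)
405 202 [ 0.7056 -0.0802  0.0577]
405 188 [ 0.7284 -0.0804  0.061 ]
432 185 [ 0.7291 -0.1217  0.0746]
384 262 [ 0.6102 -0.0467  0.0308]
388 254 [ 0.6237 -0.0537  0.0302]
437 215 [ 0.6897 -0.1372  0.0314]
372 230 [ 0.6643 -0.0278  0.0313]
379 268 [ 0.5993 -0.0376  0.0375]
```

View pics/c.png

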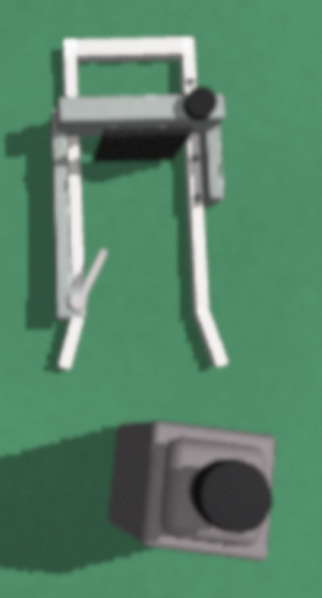

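```bash
cat > st.py <<'E'
from h import *
from scipy.spatial.transform import Rotation as Ro
def st():
    s=env.observe();R=np.array(s["tcp_rot"]);p=np.array(s["ee_pos"])
    sg=1 if R[0,0]>0 else -1
    y=R[:,1]; tilt=np.degrees(np.arcsin(R[0,2])); yaw=np.degrees(np.arctan2(-y[0],y[1]))
    tip=p+R@np.array([sg*.009,0,.064])
    print("t",round(s["time_s"],2),"tcp",p.round(4),"tip",tip.round(4),"low",(p+R@[-sg*.009,0,.064])[2].round(4),"tilt",tilt.round(2),"yaw",yaw.round(2),"yz",y[2].round(3),"open",s["opening"],"F",np.round(s["contact_force"],1))
    return s,p,R,tip
if __name__=="__main__": st()
E
python3 -m crank '[[0.3,-0.99,0,0,0,0.85],[0.3,-0.99,0,0,0,0.85],[0.3,-0.99,0,0,-0.35,0],[0.3,-0.99,0,0,-0.35,0],[0.3,-0.99,0,0,-0.35,0],[0.3,-0.99,0,0,-0.35,0],[0.3,-0.99,0,0,-0.35,0],[0.3,-0.99,0,0,-0.35,0],[0.3,-0.99,0,0,-0.35,0],[0.3,-0.99,0,0,-0.35,0],[0.3,-0.99,0,0,-0.35,0],[0.3,-0.99,0,0,-0.35,0]]' 30; python3 st.py
```

```text
time_s: 1.6
ee_pos: [0.2892, 0.038, 0.3024]
tcp_rot: [[-0.829, -0.01, 0.56], [-0.01, 1.0, 0.003], [-0.56, -0.003, -0.829]]
contact_force: [0.2, 0.6, 0.4]
opening: 0.0298
grip_force: 0.0
t 1.6 tcp [0.2892 0.038  0.3024] tip [0.3325 0.0383 0.2544] low 0.2443 tilt 34.04 yaw 0.58 yz -0.003 open 0.029758736470417275 F [0.2 0.6 0.4]
```

```bash
python3 -m crank '[[0.2,-0.9,0,0,0,0],[0.2,-0.9,0,0,0,0],[0.1,-0.9,-0.4,0,-0.1,0],[0,-0.65,-0.7,0,0,0],[0,0,-0.9,0,0,0],[0,0,-0.9,0,0,0],[0,0,-0.9,0,0,0],[0,0,-0.9,0,0,0],[0,0,-0.8,0,0,0],[0.3,0,-0.3,0,0,0],[0.5,0,0,0,0,0],[0.4,0,0,0,0,0]]' >/dev/null; python3 st.py
```

```text
t 3.1 tcp [ 0.3964 -0.0439  0.1427] tip [ 0.4355 -0.0468  0.0912] low 0.0825 tilt 29.17 yaw -2.46 yz -0.023 open 0.03002570119077878 F [ 0.2 -1.3  0.1]
```

```bash
python3 - <<'E'
from st import *
s,*_=st();print(np.round(s["qpos"],3),s["contact_force"])
p,d=env.get_image("top");cv2.imwrite("pics/t1.png",p)
s,*_=st();print(np.round(s["qpos"],3),np.round(s["qd"],3),s["contact_force"])
E
```

```text
t 3.1 tcp [ 0.3964 -0.0439  0.1427] tip [ 0.4355 -0.0468  0.0912] low 0.0825 tilt 29.17 yaw -2.46 yz -0.023 open 0.03002570119077878 F [ 0.2 -1.3  0.1]
[-0.504  0.148  2.308  0.768  0.292 -2.736] [ 0.22243165 -1.30995596  0.13063956]
t 3.15 tcp [ 0.3978 -0.0444  0.1431] tip [ 0.4369 -0.0473  0.0917] low 0.0829 tilt 29.25 yaw -2.47 yz -0.023 open 0.029801035059969443 F [0.6 0.5 1.2]
[-0.503  0.15   2.305  0.767  0.291 -2.734] [-0.03  -0.035  0.053  0.061  0.011 -0.106] [0.56605076 0.51029299 1.17236514]
```

View pics/t1.png

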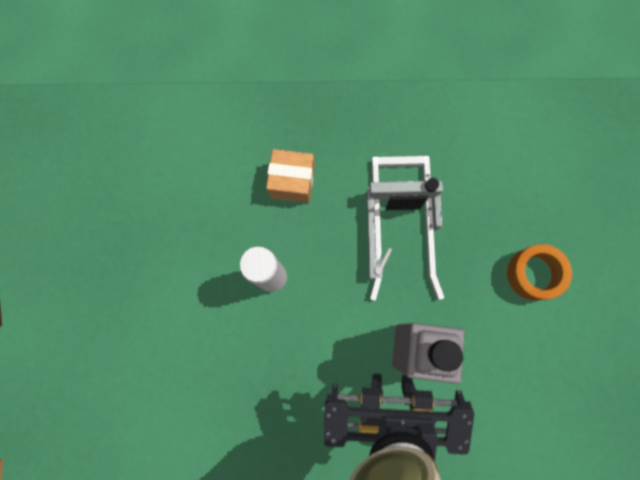

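The bottle hasn't moved; it is still at (435,353). The wrist is simply close to its q6 limit, so I'll back off and turn the tool half round, which gives the same finger pose.

```bash
python3 -m crank '[[-0.5,0.3,0.6,0,0,0],[-0.6,0.5,0.9,0,0,0],[-0.6,0.5,0.9,0,0,0],[-0.6,0.3,0.9,0,0,0],[0,0.2,0.9,0,0,0],[0,0,0,0.45,0,-0.85],[0,0,0,0.45,0,-0.85],[0,0,0,0.45,0,-0.85],[0,0,0,0.45,0,-0.85],[0,0,0,0.45,0,-0.85],[0,0,0,0.45,0,-0.85],[0,0,0,0.45,0,-0.85]]' >/dev/null; python3 st.py; python3 -m crank '[[0,0,0,0.5,0,-0.86],[0,0,0,0.5,0,-0.86],[0,0,0,0.5,0,-0.86],[0,0,0,0.5,0,-0.86],[0,0,0,0.5,0,-0.86],[0,0,0,0.5,0,-0.86],[0,0,0,0.5,0,-0.86],[0,0,0,0.5,0,-0.86],[0,0,0,0.5,0,-0.86],[0,0,0,0.5,0,-0.86],[0,0,0,0.5,0,-0.86]]' ;python3 st.py;python3 -c "
from st import *
print(env.observe()['qpos'])"
```

```text
t 4.65 tcp [0.3034 0.028  0.3105] tip [0.3344 0.0173 0.2548] low 0.2514 tilt 26.17 yaw -67.21 yz 0.401 open 0.030135289476948865 F [-0.  -0.4 -0.2]
time_s: 6.02
ee_pos: [0.3035, 0.028, 0.3105]
tcp_rot: [[0.869, 0.06, 0.491], [0.025, -0.997, 0.078], [0.494, -0.055, -0.868]]
contact_force: [1.6, -0.9, -0.1]
opening: 0.0302
grip_force: 0.0
t 6.03 tcp [0.3035 0.028  0.3105] tip [0.3427 0.0332 0.2594] low 0.2505 tilt 29.38 yaw -176.54 yz -0.055 open 0.030172665903609164 F [ 1.6 -0.9 -0.1]
[-0.51097733 -0.4764152   2.25774165  0.38137831  0.97312296  0.85962371]
```

```bash
cat >> st.py <<'E'
def goal(tip,tilt,yaw=.6):
    s,p,R,_=st();t,w=np.radians([tilt,yaw])
    G=Ro.from_euler("z",w).as_matrix()@np.array([[np.cos(t),0,np.sin(t)],[0,-1,0],[np.sin(t),0,-np.cos(t)]])
    print("shift units",((np.array(tip)-G@[.009,0,.064]-p)/.04).round(3),"turn units",(Ro.from_matrix(G@R.T).as_rotvec(degrees=True)/10).round(3),"q",np.round(s["qpos"],2))
E
sed -i 's/^if __name__.*$//' st.py; echo 'if __name__=="__main__": st()' >> st.py
python3 -c "
from st import *
goal((.375,-.095,.2),32);goal((.40,-.095,.024),32)"
```

```text
t 6.03 tcp [0.3035 0.028  0.3105] tip [0.3427 0.0332 0.2594] low 0.2505 tilt 29.38 yaw -176.54 yz -0.055 open 0.030172665903609164 F [ 1.6 -0.9 -0.1]
shift units [ 0.749 -3.087 -1.526] turn units [-0.307 -0.248 -0.293] q [-0.51 -0.48  2.26  0.38  0.97  0.86]
t 6.03 tcp [0.3035 0.028  0.3105] tip [0.3427 0.0332 0.2594] low 0.2505 tilt 29.38 yaw -176.54 yz -0.055 open 0.030172665903609164 F [ 1.6 -0.9 -0.1]
shift units [ 1.374 -3.087 -5.926] turn units [-0.307 -0.248 -0.293] q [-0.51 -0.48  2.26  0.38  0.97  0.86]
```

```bash
python3 -m crank '[[0.1,-0.6,0,-0.15,-0.12,-0.15],[0.1,-0.6,0,-0.15,-0.12,-0.15],[0.1,-0.6,0,0,0,0],[0.1,-0.6,0,0,0,0],[0.1,-0.6,-0.3,0,0,0],[0.1,-0.08,-0.5,0,0,0],[0.05,0,-0.5,0,0,0],[0.05,0,-0.5,0,0,0],[0.05,0,-0.5,0,0,0],[0,0,-0.5,0,0,0],[0,0,-0.5,0,0,0],[0,0,-0.5,0,0,0]]' >/dev/null; python3 -c "
from st import *
goal((.40,-.095,.024),32)"
```

```text
t 7.53 tcp [ 0.3335 -0.0951  0.1582] tip [ 0.3749 -0.0946  0.1087] low 0.0991 tilt 31.91 yaw -179.23 yz 0.002 open 0.029881451638370138 F [ 0.8 -0.2  0.1]
shift units [ 0.625 -0.009 -2.118] turn units [ 0.013 -0.009 -0.017] q [-0.86 -0.01  2.44  0.93  0.53 -0.09]
```

```bash
python3 -m crank '[[0.3,0,-0.2,0,0,0],[0.3,0,-0.4,0,0,0],[0.1,0,-0.4,0,0,0],[0.05,0,-0.4,0,0,0],[0,0,-0.4,0,0,0],[0,0,-0.3,0,0,0],[0,0,0,0,0,0]]' >/dev/null; python3 -c "
from st import *
goal((.42,-.093,.024),32)"
```

```text
t 8.4 tcp [ 0.3634 -0.095   0.0744] tip [ 0.4048 -0.0945  0.0248] low 0.0153 tilt 31.83 yaw -179.24 yz 0.001 open 0.029695539956563672 F [0.2 0.1 0.6]
shift units [ 0.377  0.04  -0.023] turn units [ 0.004 -0.016 -0.016] q [-0.77  0.34  2.42  1.66  0.38 -0.8 ]
```

```bash
python3 -m crank '[[0.25,0,0,0,0,0],[0.25,0,0,0,0,0],[0.15,0,0,0,0,0],[0.15,0,0,0,0,0],[0.15,0,0,0,0,0],[0.15,0,0,0,0,0],[0.15,0.03,0,0,0,0],[0.15,0.03,0,0,0,0],[0.15,0.03,0,0,0,0]]' >/dev/null; cat > look.py <<'E'
from st import *
import sys
p,d=env.get_image("top");np.savez("pics/l.npz",p=p,d=d);W=xyz("top",d)
if len(sys.argv)>1: cv2.imwrite(sys.argv[1],p)
b=np.zeros((480,640),bool);b[150:400,350:490]=1
for lo,hi,z in((.155,.178,.17),(.222,.25,.236)):
    q=(b&(W[...,2]>lo)&(W[...,2]<hi)&(p.max(2)<150 if 1 else 1)).astype(np.uint8)
    cs=cv2.findContours(q,0,2)[0]
    c=max(cs,key=cv2.contourArea);print(z,cv2.minAreaRect(np.float32(ray("top",c[:,0,:],z)[:,:2]*1000)))
st()
E
python3 look.py pics/t2.png
```

```text
0.17 ((504.9837951660156, -87.33352661132812), (71.17479705810547, 72.94544982910156), 0.7499752640724182)
0.236 ((504.7577209472656, -87.84454345703125), (35.628849029541016, 38.4202995300293), 0.07514487206935883)
t 9.57 tcp [ 0.4268 -0.0915  0.075 ] tip [ 0.4683 -0.091   0.0255] low 0.0159 tilt 31.94 yaw -179.19 yz 0.002 open 0.03009165454341508 F [-1.   0.4  0.1]
```

View pics/t2.png

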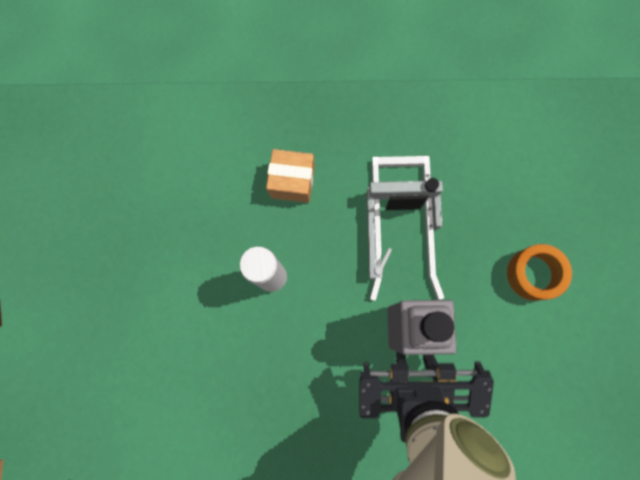

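The bottle is now square to the lane, with its cap at (437,326) just before the mouth and about 2 mm right of the middle line.

```bash
python3 -m crank '[[0.15,0.01,0,0,0,0],[0.15,0.01,0,0,0,0],[0.15,0.01,0,0,0,0],[0.15,0.01,0,0,0,0],[0.15,0.01,0,0,0,0],[0.15,0.01,0,0,0,0],[0.15,0.01,0,0,0,0],[0.1,0,0,0,0,0],[0,0,0,0,0,0]]' |grep force; python3 look.py
```

```text
contact_force: [-0.5, 0.5, 0.1]
grip_force: 0.1
0.17 ((448.41644287109375, -76.90945434570312), (39.87697219848633, 72.0045394897461), 23.035076141357422)
0.236 ((550.4982299804688, -84.39063262939453), (38.056636810302734, 36.61703109741211), 89.96393585205078)
t 10.75 tcp [ 0.472  -0.0889  0.075 ] tip [ 0.5135 -0.0884  0.0254] low 0.0159 tilt 31.93 yaw -179.21 yz 0.002 open 0.02974960019822218 F [-0.4 -0.5 -0.4]
```

```bash
python3 -m crank '[[-0.15,0,0,0,0,0],[0,0,0,0,0,0],[0,0,0,0,0,0],[0,0,0,0,0,0],[0.15,0,0,0,0,0],[0.2,0,0,0,0,0],[0.2,0.005,0,0,0,0],[0.2,0.005,0,0,0,0],[0.2,0.005,0,0,0,0],[0.2,0.005,0,0,0,0],[0.2,0.005,0,0,0,0],[0.2,0.005,0,0,0,0]]' 0 |grep force; python3 look.py
```

```text
contact_force: [-3.4, -0.6, 0.6]
grip_force: 1.8
0.17 ((605.84326171875, -85.09600830078125), (71.90872192382812, 72.5944595336914), 87.46353149414062)
0.236 ((605.7066650390625, -85.23436737060547), (36.396636962890625, 39.62264633178711), 44.238983154296875)
t 12.3 tcp [ 0.5289 -0.0878  0.0749] tip [ 0.5703 -0.0873  0.0254] low 0.0159 tilt 31.93 yaw -179.22 yz 0.002 open 0.0006361314650236289 F [-1.3  0.4  0.2]
```

```bash
python3 -m crank '[[0.15,0,0,0,0,0],[0.15,0,0,0,0,0],[0.15,0,0,0,0,0],[0.15,0,0,0,0,0],[0.1,0,0,0,0,0],[0.1,0,0,0,0,0],[0.1,0,0,0,0,0],[0.1,0,0,0,0,0]]' |grep contact; python3 look.py; python3 -m crank '[[0.05,0,0,0,0,0],[0.05,0,0,0,0,0],[0.05,0,0,0,0,0],[0.05,0,0,0,0,0]]' |grep -A0 contact; python3 st.py
```

```text
contact_force: [-3.4, -1.2, 0.7]
0.17 ((644.9189453125, -84.21159362792969), (72.86874389648438, 71.09026336669922), 89.89193725585938)
0.236 ((644.9036865234375, -84.42848205566406), (36.877410888671875, 40.31277847290039), 55.348175048828125)
t 13.35 tcp [ 0.5685 -0.0878  0.075 ] tip [ 0.61   -0.0873  0.0255] low 0.0159 tilt 31.94 yaw -179.22 yz 0.002 open 0.00025051026424943517 F [-1.6 -0.9  0.3]
contact_force: [-3.2, -1.7, -0.6]
t 13.85 tcp [ 0.576  -0.0877  0.0749] tip [ 0.6174 -0.0872  0.0253] low 0.0158 tilt 31.91 yaw -179.22 yz 0.002 open 0.0006120357516209145 F [-3.2 -1.7 -0.6]
```

```bash
for i in 1; do python3 -m crank '[[0.05,0,0,0,0,0],[0.05,0,0,0,0,0],[0.05,0,0,0,0,0],[0,0,0,0,0,0]]' >/dev/null; python3 st.py; python3 -m crank '[[0.05,0,0,0,0,0],[0.05,0,0,0,0,0],[0,0,0,0,0,0]]' >/dev/null; python3 st.py;  python3 -m crank '[[0.05,0,0,0,0,0],[0,0,0,0,0,0]]' >/dev/null; python3 st.py; done
```

```text
t 14.35 tcp [ 0.582  -0.0876  0.075 ] tip [ 0.6235 -0.0872  0.0254] low 0.0159 tilt 31.93 yaw -179.21 yz 0.002 open 0.00034391695238022085 F [-0.9 -1.4 -0.2]
t 14.72 tcp [ 0.586  -0.0877  0.0749] tip [ 0.6275 -0.0872  0.0254] low 0.0159 tilt 31.92 yaw -179.22 yz 0.002 open 0.0005215032272925794 F [-1.4 -0.7  0.1]
t 14.97 tcp [ 0.588  -0.0877  0.0749] tip [ 0.6294 -0.0872  0.0253] low 0.0158 tilt 31.92 yaw -179.22 yz 0.002 open 0.0005756492891378542 F [-1.7 -0.5 -1.4]
```

```bash
python3 -m crank '[[0.05,0,0,0,0,0],[0,0,0,0,0,0]]' >/dev/null; python3 st.py; python3 -m crank '[[0.05,0,0,0,0,0],[0,0,0,0,0,0]]' >/dev/null; python3 st.py;  python3 -m crank '[[0.05,0,0,0,0,0],[0,0,0,0,0,0]]' >/dev/null; python3 st.py; python3 -m crank '[[0.03,0,0,0,0,0],[0,0,0,0,0,0]]' >/dev/null; python3 st.py
```

```text
t 15.22 tcp [ 0.59   -0.0877  0.075 ] tip [ 0.6315 -0.0872  0.0254] low 0.0159 tilt 31.92 yaw -179.22 yz 0.002 open 0.0007095686291496118 F [-1.9 -1.3 -0.3]
t 15.47 tcp [ 0.5918 -0.0876  0.0748] tip [ 0.6333 -0.0871  0.0253] low 0.0158 tilt 31.9 yaw -179.21 yz 0.002 open 0.00028314240935228114 F [-3.1 -0.7  1.3]
t 15.72 tcp [ 0.5937 -0.0875  0.0748] tip [ 0.6351 -0.087   0.0252] low 0.0157 tilt 31.88 yaw -179.2 yz 0.002 open 0.0004694032671869103 F [-5.9 -0.9  0.9]
t 15.97 tcp [ 0.5947 -0.0874  0.0747] tip [ 0.6361 -0.0869  0.0251] low 0.0156 tilt 31.86 yaw -179.19 yz 0.001 open 0.0006065464773857151 F [-6.2 -0.5  3.1]
```

```bash
python3 -m crank '[[0.05,0,0,0,0,0],[0,0,0,0,0,0]]' >/dev/null; python3 st.py; python3 -m crank '[[0.03,0,0,0,0,0],[0,0,0,0,0,0]]' >/dev/null; python3 st.py;  python3 -m crank '[[0.02,0,0,0,0,0],[0,0,0,0,0,0]]' >/dev/null; python3 st.py
```

```text
t 16.23 tcp [ 0.5966 -0.0872  0.0747] tip [ 0.638  -0.0866  0.0251] low 0.0156 tilt 31.84 yaw -179.16 yz 0.001 open 0.0002931601690037124 F [-8.3  0.2  3.6]
t 16.48 tcp [ 0.5976 -0.087   0.0746] tip [ 0.639  -0.0864  0.025 ] low 0.0155 tilt 31.82 yaw -179.14 yz 0.001 open 0.0005360932080231515 F [-10.3   1.    4.5]
t 16.73 tcp [ 0.5983 -0.0869  0.0746] tip [ 0.6397 -0.0863  0.025 ] low 0.0155 tilt 31.81 yaw -179.13 yz 0.0 open 0.0005511598620847891 F [-11.1   0.9   5.5]
```

```bash
python3 -m crank '[[0.02,0,0,0,0,0],[0,0,0,0,0,0]]' >/dev/null; python3 st.py; python3 -m crank '[[0.02,0,0,0,0,0],[0,0,0,0,0,0]]' >/dev/null; python3 st.py
```

```text
t 16.98 tcp [ 0.599  -0.0868  0.0746] tip [ 0.6404 -0.0862  0.025 ] low 0.0155 tilt 31.8 yaw -179.13 yz 0.0 open 0.00038395457669126797 F [-12.2   1.6   5.5]
t 17.23 tcp [ 0.5995 -0.0868  0.0746] tip [ 0.6408 -0.0861  0.0249] low 0.0154 tilt 31.76 yaw -179.12 yz 0.0 open 0.000254464750054813 F [-17.9   2.    9.9]
```

```bash
python3 -m crank '[[0.008,0,0,0,0,0],[0,0,0,0,0,0],[0,0,0,0,0,0]]' >/dev/null; python3 st.py
```

```text
t 17.6 tcp [ 0.5996 -0.0868  0.0745] tip [ 0.6409 -0.0861  0.0249] low 0.0154 tilt 31.74 yaw -179.12 yz -0.0 open 0.00031545506102822346 F [-20.7   1.4  11.7]
```

```bash
python3 -m crank '[[-0.1,0,0,0,0,0],[-0.1,0,0,0,0,0],[-0.1,0,0,0,0,0],[-0.2,0,0,0,0,0],[-0.4,0,0,0,0,0],[-0.6,0,0,0,0,0],[-0.8,0,0,0,0,0],[-0.9,0,0,0,0,0],[-0.8,0,0,0,0,0],[0,0,0,0,0,0]]' >/dev/null; python3 look.py pics/t3.png; python3 - <<'E'
import cv2
from st import *
p,_=env.get_image("side");a=cv2.imread("pics/t3.png")[140:400,345:485]
b=p[130:260,250:430]
o=np.zeros((520,800,3),np.uint8);o[:,:280]=cv2.resize(a,(280,520),interpolation=2);o[:372,285:800]=cv2.resize(b,(515,372),interpolation=2);cv2.imwrite("pics/t3c.png",o)
E
```

```text
0.17 ((669.226806640625, -81.86175537109375), (73.61956024169922, 71.99698638916016), 89.8402099609375)
0.236 ((669.273193359375, -81.98562622070312), (36.97811508178711, 39.9798583984375), 62.06332015991211)
t 18.9 tcp [ 0.4413 -0.0883  0.0753] tip [ 0.4828 -0.0879  0.0258] low 0.0162 tilt 31.95 yaw -179.3 yz 0.003 open 0.00034641034641661296 F [ 0.8 -0.1 -0.7]
```

View pics/t3c.png

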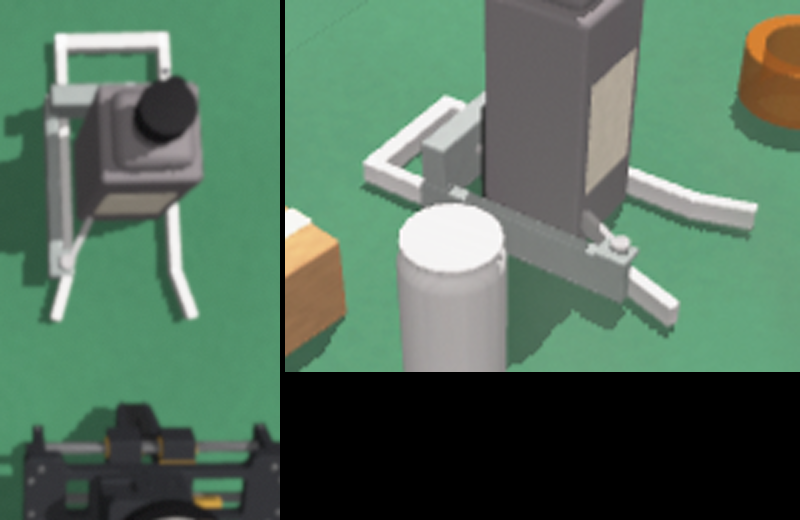

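The bottle stands in the lane, and the catch in the left crop runs from (65,262) to about (92,218) at its rear face. I'll measure whether it has fully sprung back.

```bash
python3 - <<'E'
from h import *
for n in("top0","l"):
    f=np.load(f"pics/{n}.npz");p=f["p"];g=cv2.cvtColor(p,cv2.COLOR_BGR2HSV)
    print(n)
    for r in range(246,268,3):
        xs=[x for x in range(376,400) if g[r,x,1]<70 and g[r,x,2]>110]
        print(r,xs[0] if xs else None,xs[-1] if xs else None,[(x,*p[r,x]) for x in ()], ray("top",[[xs[-1],r]],.032)[0,:2].round(4) if xs else "")
p=np.load("pics/l.npz")["p"][225:285,360:440];cv2.imwrite("pics/z.png",cv2.resize(p,(800,600),interpolation=cv2.INTER_CUBIC))
E
```

```text
top0
246 376 381 [] [ 0.6369 -0.0422]
249 376 391 [] [ 0.6318 -0.0587]
252 376 390 [] [ 0.6267 -0.0569]
255 376 389 [] [ 0.6217 -0.0551]
258 376 388 [] [ 0.6167 -0.0534]
261 376 386 [] [ 0.6117 -0.05  ]
264 376 385 [] [ 0.6067 -0.0482]
267 376 383 [] [ 0.6017 -0.0448]
l
246 376 399 [] [ 0.6368 -0.0721]
249 376 389 [] [ 0.6318 -0.0554]
252 376 389 [] [ 0.6268 -0.0553]
255 376 388 [] [ 0.6217 -0.0535]
258 376 388 [] [ 0.6167 -0.0534]
261 376 386 [] [ 0.6117 -0.05  ]
264 376 385 [] [ 0.6067 -0.0482]
267 376 383 [] [ 0.6017 -0.0448]
```

View pics/z.png

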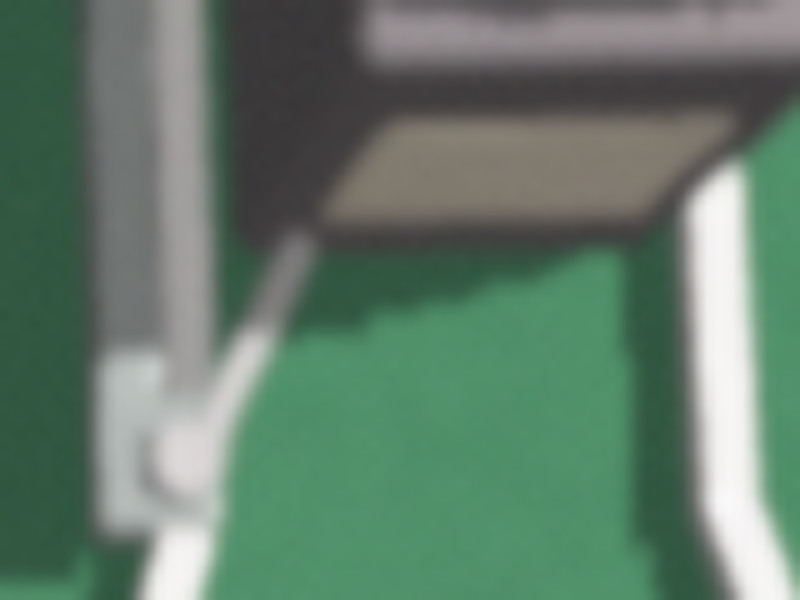

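The zoomed view shows the catch (185,450)–(300,240) on its rest line, its tip against the bottle's rear face, so it is holding. The bottle is upright and the gripper is 150 mm clear.

```bash
python3 -m crank '[[0,0,0,0,0,0],[0,0,0,0,0,0],[0,0,0,0,0,0],[0,0,0,0,0,0]]' >/dev/null; python3 look.py; python3 -c "
from station import env
print(env.sign_off())"
```

```text
0.17 ((668.97607421875, -81.76824188232422), (73.61043548583984, 72.89228057861328), 0.839394748210907)
0.236 ((669.2700805664062, -82.02622985839844), (37.77143859863281, 39.41343307495117), 88.1994857788086)
t 19.5 tcp [ 0.441  -0.0877  0.0749] tip [ 0.4825 -0.0872  0.0253] low 0.0158 tilt 31.91 yaw -179.22 yz 0.002 open 0.000711986171539301 F [-0.4  0.7 -0.2]
the job is handed in; nothing more can be done
None
```

The job is handed in after about 19.5 s: the bottle stands in the lane, pressed to the hard stop (20.7 N along the lane at the wrist, sliding friction included), and the catch has sprung back behind it; I never moved near the spray can, tape roll or carton.

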